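# Load the sample turntable and index it against its spring catch

### The job

Put the loose rectangular concrete paver into the empty tray bay of the display turntable. Then, push the turntable's upright steel post round anticlockwise (seen from above) until the rim pin snaps past the spring roller, and keep leaning on the post for about a second with a steady, gentle push of about 14 N to seat the pin against the rubber buffer. Do not ram the buffer; let go so that the catch holds the turntable at its index mark with the paver still lying in its bay, and leave the other things on the table where they are.

Things in the scene. Friction and masses are not known exactly. Their poses are not given: they have to be found in the camera images.
- paver: Grey concrete paver, a plain rectangular block 60 (x) x 40 (y) x 50 (z) mm with slightly rounded edges, about 0.28 kg, loose and upright on the table. Origin: centre of its underside; x along the 60 mm length. Grip it across the 40 mm width.
- bay (a point): Centre of the floor of the empty tray bay on the disc's top (34 mm above the table), 75 mm from the turntable's axis, opposite the post. A low wooden frame, 48 mm inside along its x (radial, pointing at the axis) by 68 mm along its y (tangential), 4 mm thick, 8 mm high. The paver lies in it with its length along the bay's y. It turns with the disc.
- post (a point): Upright steel push post on the turntable, 14 mm in diameter, standing from the disc's top (z = 34 mm) to z = 109 mm, 110 mm from the axis. This point lies on the post's axis at z = 84 mm. It turns with the disc; x points radially outward.
- centre (a point): Point on the turntable's vertical axis at the disc's top (z = 34 mm); does not turn. Wooden disc of 136 mm radius, 12 mm thick, with a flat hub cap (radius 18, height 6 mm) and two fixed stone samples up to 60 mm high, about 90 mm from the axis, a quarter turn either side of the post.
- turntable (a joint): Angle of the turntable in rad, growing anticlockwise from above; free, with light friction (0.04 N m). It starts between -1.45 and -0.75. At 0 the rim pin is at station_mid and the post is a quarter turn clockwise of it.
- station_mid (a point): Fixed point 147 mm from the axis, beside the rim, z = 34 mm: middle of the index station's range. The station (dark steel plate, two aluminium blocks up to 38 mm high, white roller 10 mm in diameter with a black pointer above, rubber buffer) is clamped up to 26 mm (0.18 rad) either way of this point along the rim: where exactly is not given and must be felt.
- buffer (a joint): Travel of the rubber-faced buffer in m: 0 free, growing as the pin presses it. Its spring gives 2.5 N per mm at the rim (3.2 N of push at the post per mm). Held by the catch it stays pressed in by about 1 mm; a push of 14 N at the post presses it about 4.5 mm; it is rammed at 6.5 mm (about 21 N at the post).
- core: Bystander: pale upright stone core, a cylinder 50 mm in diameter and 60 mm high, loose. Origin: centre of its underside.
- tile: Bystander: flat square marble tile 100 x 100 x 12 mm, loose. Origin: centre of its underside.
- cup: Bystander: white cup, 76 mm wide at the rim, 85 mm high, loose. Origin: centre of its underside.
- rim_pin (a point): Steel pin, 10 mm in diameter, on the rim of the disc, 140 mm from the axis, a quarter turn anticlockwise of the post; this point is its middle, z = 28 mm. It first pushes the station's spring roller aside (starting 7 mm before it, needing about 6 N at the rim, 6 to 9 N of push at the post), snaps past, meets the buffer 6 mm past the roller and is then held about 7 mm past it.
Not all that is in view belongs to the job. What is shaped like the paver but green or yellow is not meant.

How it is judged:
By the outcome, as a careful person would: the job done as asked, in the order asked, and still so for the second after the job is handed in, with the robot touching nothing.
It also fails if it takes over 72 s, if anything falls off the work surface, if the arm or the gripper's body presses on something with over 40 N, if the wrist force passes 120 N, or if a joint passes its speed limit or range.

### The arm

A 6-joint arm with a two-finger parallel gripper is mounted at the origin on the work surface. World frame = base frame: x ahead of the robot, y to its left, z up, the work surface at z = 0. Lengths are in mm, angles in rad, forces in N, time in s.
With the tool pointing down it reaches from about 400 to 925 mm from the base axis. Payload 12.5 kg.
Tool frame: the origin (TCP) lies at the very end of the fingers, on their centre line; the grasp point (between the pads) lies 19 mm behind it (env.tcp_to_grasp is the distance from the TCP to the grasp point, in mm); z points along the fingers, x is the direction in which the jaws open and shut, and the axes are right-handed (so a half turn about z gives the same grasp; the last joint's range is limited). The gripper opens to 95 mm and grips with 3 to 60 N. Pads are 20 mm wide; open, the fingers measure 119 mm over their backs; the gripper's body (75 mm by 180 mm) begins 59 mm behind the grasp point.
Start: joints at [1.078, 0.491, 1.559, -0, 1.092, -0.106], TCP at [235.752, 578.85, 214.661] pointing down, gripper open.
Joint ranges: [-3.1, 3.1], [-0.84, 2.19], [0.05, 2.79], [-1.13, 4.28], [0.06, 2.93], [-2.69, 2.69]. Speed limits (rad/s): [2.22, 2.22, 2.79, 3.14, 3.14, 3.14].

### API

Orientations are given as [roll, pitch, yaw] about the fixed x, y, z axes, in that order (R = Rz(yaw) Ry(pitch) Rx(roll)).
In Python, from cell import env, vision, job gives the robot as it stands.
- The arm moves only by the shell command python3 -m pendant 'ROWS' [OPENING]. ROWS is JSON, a list of rows, each a list of 4 numbers: the shift along the tool's x, y, z in mm, then the turn about the tool's z in degrees. In form: [[tx, ty, tz, turn], ...]. A call has 1 to 8 rows; each row is the pose to reach, as a shift and turn from the pose measured when the call began, along the tool's axes at that moment; what a row does not reach only later rows make up. A row lasts 1/8 s, in which the tool goes at most 62.5 mm and 10.7 degrees, less where a joint would pass 70% of its speed; a pose out of reach is approached as far as the arm can. A call with a gripper value outside its range is refused whole. OPENING is the closure, from 0 (fully open) to 1 (shut), set as the call begins (- or left out, the last holds). The fingers move at their own pace and stop on an object; the grip force is fixed at half the most. Time passes only in rows, so rows that repeat a pose let the fingers close. It gives the time, the measured TCP pose, the force and the opening at its end, in the units of the state.
- env.state(): the state, without advancing time (a new reading comes with each control period).
- vision.read_camera(name): name is "side" or "top"; returns a dict with "pixels" (420x560x3 uint8, red, green, blue), "intrinsics" (3x3 intrinsics, pixels), "R" (3x3) and "t" (3): a world point X has camera coordinates R X + t. Camera axes: x right, y down, z forward; pixel columns grow to the right and rows downward; lengths in mm; the calibration is good to about 2 mm. A picture is of the moment at which its call begins. There is no depth.
- job.job_done(): hands the job in, once; it reports no verdict.
Trained networks look in a picture, given as the dict that the camera call returned (one of the last four; its "shot" number tells which), for a name from the list of things; names that differ only in an ending like _2 or _b are one class to them, and where a whole thing is asked for, a point or a joint stands for the part that bears it (a point fixed in the world has none). Each returns a list of dicts, best first, with "confidence" (0 to 1); they miss things now and then, are a little off and sometimes report something else, mostly with a low value. They report only what shows in the picture. A call takes as long as a camera call. They do not tell look-alikes from the thing itself.
- vision.find_in(picture, query): "at" ([x, y, z] in mm, in the coordinates of the camera as it stood for that picture, good to about 4 mm: the middle of the surface that is visible of it).
- vision.regions_of(picture, query): "pixels" (420x560 bool, what is visible of it).
The state is a dict: "t": time; "joints": joint angles; "qvel": joint speeds; "tau": joint torques, N m; "eef_pos": TCP position; "tcp_rot": TCP orientation; "ft_force": force on the tool from outside, world axes, zero at the start; "moment": the same for the moment, N m; "opening": opening from 0.0 (shut) to 1.0 (fully open).
Only numpy, scipy, OpenCV 4.12 (cv2) and the standard library are available. Lean on these libraries where they do the work, as an engineer would, in place of code of your own. Each camera call takes 0.05 s, during which the arm holds its last target.

## Working session

There is one attempt and no reset: what is moved stays moved. The work goes in short steps, Python scripts to look and compute and a shell command to move; the robot and the scene stay as the last step left them, time stands still between calls to the robot, and variables do not carry over. Pictures are saved under pics/ and viewed, and the job is handed in when it is done.

```bash
ls; mkdir -p pics; python3 - <<'E'
from cell import env,vision,job
import cv2
print(env.state())
for n in ("side","top"):
    p=vision.read_camera(n)
    cv2.imwrite(f"pics/{n}0.png",p["pixels"][:,:,::-1])
    print(n,p["intrinsics"],p["R"],p["t"],p["shot"])
E
```

```text
pics
{'t': 0.0, 'joints': array([ 1.07836213e+00,  4.91573494e-01,  1.55947072e+00, -3.34551043e-05,
        1.09168969e+00, -1.05614079e-01]), 'qvel': array([ 0.00161821, -0.00052148,  0.00020574,  0.00051977, -0.00029087,
        0.00071017]), 'tau': array([ 1.53056619e-03, -6.12660885e+01, -2.58183771e+01,  6.93124649e-02,
        4.81517392e-02, -1.03110629e-04]), 'eef_pos': array([235.65297937, 578.5993286 , 214.04576621]), 'tcp_rot': array([-3.14150185e+00,  1.13802208e-03,  1.18399170e+00]), 'ft_force': array([0.21234151, 0.25637639, 0.09136605]), 'moment': array([-0.02799239,  0.02336082, -0.00273046]), 'opening': 0.9980881830136376}
side [[400.07449254   0.         281.90860167]
 [  0.         400.07449254 206.38931531]
 [  0.           0.           1.        ]] [[ 0.99606683 -0.0869932   0.01682424]
 [-0.04487874 -0.65905302 -0.7507563 ]
 [ 0.07639875  0.74704839 -0.660365  ]] [-520.53774389  103.15764091 1242.30479068] 1
top [[433.03023503   0.         282.59621321]
 [  0.         433.03023503 209.67936799]
 [  0.           0.           1.        ]] [[ 0.00210969 -0.99998553  0.00494836]
 [-0.98224011 -0.0030006  -0.18760427]
 [ 0.18761641 -0.00446469 -0.98223223]] [  18.35100413  563.03489945 1267.64388508] 2
```

View pics/side0.png

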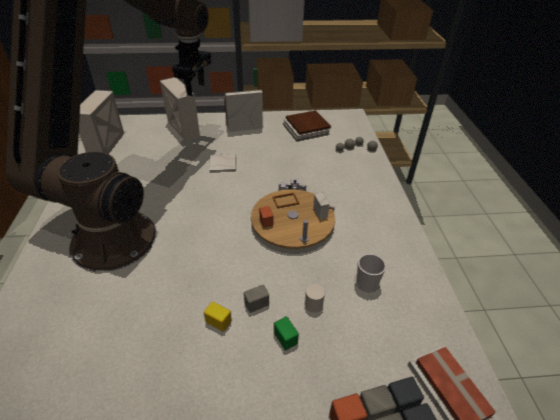

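View pics/top0.png

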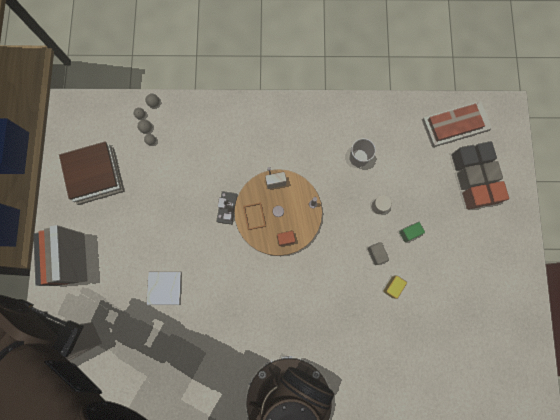

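Side view: the grey paver is at about (257,298), the yellow block at (218,316), the green one at (286,333), the post at (305,230), the bay at (286,201) and the station at (292,187). Top view: the paver is at (378,254), the turntable centre at (278,212), the post at (316,203), the pin at (269,170), the station at (226,208) and the bay at (255,216).

```bash
cat > h.py <<'E'
import numpy as np, cv2
from scipy.optimize import least_squares, minimize
from cell import env,vision,job
def proj(p,X):
    X=np.atleast_2d(X); c=X@np.array(p["R"]).T+np.array(p["t"]); k=c@np.array(p["intrinsics"]).T
    return k[:,:2]/k[:,2:]
def ray(p,uv,z):
    R=np.array(p["R"]);t=np.array(p["t"]);o=-R.T@t
    d=R.T@np.linalg.inv(p["intrinsics"])@np.array([uv[0],uv[1],1.])
    return o+d*(z-o[2])/d[2]
def tri(ps,uvs):
    A=[];b=[]
    for p,uv in zip(ps,uvs):
        R=np.array(p["R"]);t=np.array(p["t"]);o=-R.T@t
        d=R.T@np.linalg.inv(p["intrinsics"])@np.array([uv[0],uv[1],1.]);d/=np.linalg.norm(d)
        P=np.eye(3)-np.outer(d,d);A.append(P);b.append(P@o)
    return np.linalg.lstsq(np.vstack(A),np.hstack(b),rcond=None)[0]
def toworld(p,at): return np.array(p["R"]).T@(np.array(at)-np.array(p["t"]))
def save(p,name,box=None,s=1):
    im=p["pixels"][:,:,::-1]
    if box: x0,y0,x1,y1=box; im=im[y0:y1,x0:x1]
    cv2.imwrite(f"pics/{name}.png",cv2.resize(im,None,fx=s,fy=s,interpolation=cv2.INTER_CUBIC))
E
python3 - <<'E'
from h import *
import pickle
ps=[vision.read_camera(n) for n in ("side","top")]
pickle.dump(ps,open("p0.pkl","wb"))
M={}
for q in ["paver","bay","post","rim_pin","turntable","core","tile","cup"]:
    for n,p in zip(("side","top"),ps):
        for d in vision.find_in(p,q)[:4]:
            print(q,n,round(d["confidence"],2),np.round(toworld(p,d["at"]),1),np.round(proj(p,toworld(p,d["at"]))[0]))
        M[q,n]=[(r["confidence"],r["pixels"]) for r in vision.regions_of(p,q)]
        for c,m in M[q,n][:4]:
            ys,xs=np.nonzero(m); print("   reg",n,round(c,2),m.sum(),xs.mean().round(1),ys.mean().round(1))
pickle.dump(M,open("m0.pkl","wb"))
save(ps[0],"s_tt",(230,160,350,260),6)
save(ps[1],"t_tt",(205,155,335,265),6)
save(ps[0],"s_pv",(190,260,320,360),6)
print(env.state()["t"])
E
```

```text
paver side 0.91 [ 332.4 -326.4   50.5] [217. 314.]
paver side 0.91 [ 492.7 -387.9   47.2] [284. 332.]
paver side 0.89 [ 432.9 -287.2   51.7] [257. 298.]
paver side 0.16 [555.7   7.3  39. ] [292. 220.]
   reg side 0.86 500 255.7 298.4
   reg side 0.83 565 216.8 315.9
   reg side 0.7 517 285.2 332.6
paver top 0.6 [ 330.5 -315.1   52. ] [396. 287.]
paver top 0.57 [ 431.4 -268.5   52.4] [379. 253.]
paver top 0.56 [ 496.9 -370.8   50.8] [411. 232.]
   reg top 0.75 331 377.9 253.3
   reg top 0.72 348 394.9 286.7
   reg top 0.61 307 411.5 231.5
bay side 0.95 [552.8   7.3  35.4] [291. 221.]
   reg side 0.97 4033 292.4 218.4
bay top 0.83 [559.2  33.   30.7] [278. 212.]
   reg top 0.59 6005 277.8 211.7
post side 0.8 [556.7  14.4  34.6] [292. 220.]
post side 0.21 [553.7   7.9  36.8] [292. 221.]
   reg side 0.68 4118 292.5 218.4
   reg side 0.32 540 255.6 298.4
post top 0.89 [561.9  32.1  34.6] [279. 211.]
   reg top 0.9 5966 277.8 211.7
   reg side 0.76 4011 292.5 218.5
rim_pin top 0.62 [561.3  30.9  34.8] [279. 211.]
   reg top 0.68 6036 278.2 211.7
   reg top 0.27 353 378.0 253.1
turntable side 0.75 [555.5  16.2  32.6] [292. 220.]
   reg side 0.88 4035 292.5 218.2
turntable top 0.7 [557.9  33.2  39.5] [278. 212.]
   reg top 0.65 357 377.6 253.1
   reg top 0.57 5825 278.0 211.8
core side 0.92 [ 579.7 -294.7   60.6] [314. 294.]
   reg side 0.59 465 313.5 298.1
   reg side 0.42 4007 292.6 218.5
core top 0.78 [ 575.5 -282.1   63.7] [382. 205.]
   reg top 0.62 279 380.6 204.1
   reg top 0.2 296 378.0 253.7
tile side 0.85 [322.3 372.1  16.6] [222. 162.]
   reg side 0.82 455 221.7 162.9
tile top 0.75 [330.9 382.8  12. ] [163. 287.]
tile top 0.65 [ 578.3 -280.8   63. ] [382. 204.]
   reg top 0.8 1128 163.7 287.6
   reg top 0.56 524 362.0 151.6
cup side 0.73 [ 740.9 -230.1   58.7] [370. 272.]
   reg side 0.7 908 369.3 271.7
cup top 0.71 [ 756.9 -227.5   47.1] [361. 150.]
   reg top 0.85 565 361.8 151.2
1.8
```

View crops.

View pics/t_tt.png

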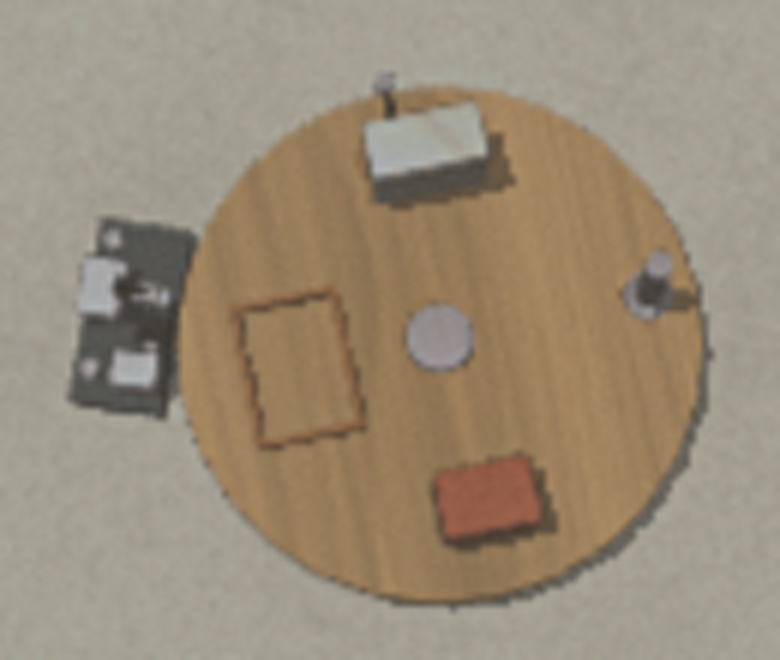

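View pics/s_tt.png

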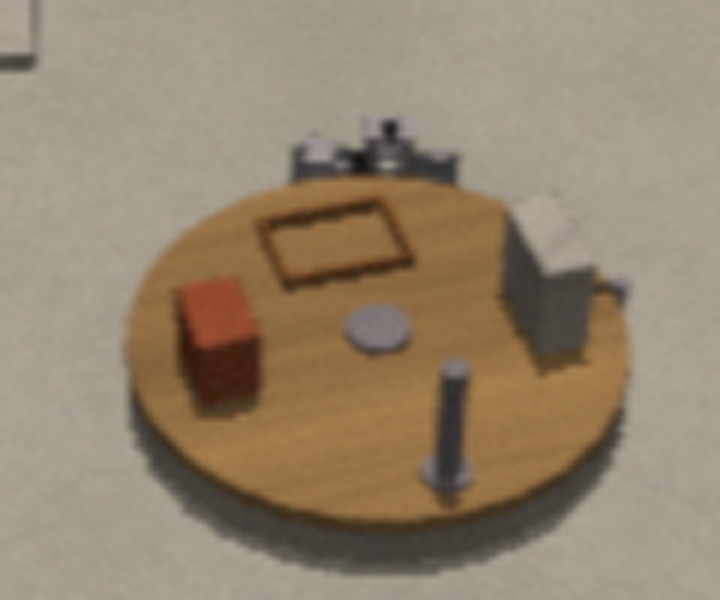

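View pics/s_pv.png

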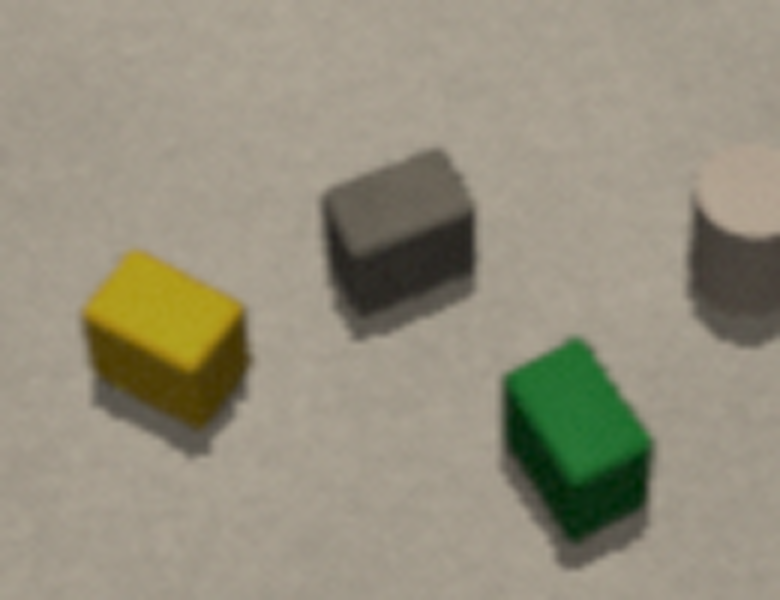

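Enlarged, the top view shows the bay frame corners at crop (233,306), (337,288), (368,428) and (262,447), the post top at (658,262), the hub at (439,337) and the pin at (384,80). The side view shows the post top at (455,366). The paver's top corners in the side crop are (325,192), (437,150), (473,206) and (358,252).

```bash
python3 - <<'E'
from h import *
import pickle
ps=pickle.load(open("p0.pkl","rb")); S,T=ps
f=lambda b,c:(b[0]+(c[0]+.5)/6-.5,b[1]+(c[1]+.5)/6-.5)
st=(230,160);tt=(205,155)
def t2(n,a,b):
    X=tri([S,T],[f(st,a),f(tt,b)]); e=[np.round(proj(p,X)[0]-np.array(u),1) for p,u in zip([S,T],[f(st,a),f(tt,b)])]
    print(n,X.round(1),e);return X
hub=t2("hub",(378,326),(439,337))
post=t2("posttop",(455,366),(658,262))
pin=t2("pin",(620,288),(384,80))
c=[t2("bay",a,b) for a,b in zip([(290,288),(256,217),(380,200),(414,262)],[(337,288)]+[(368,428)]*0+[(368,428),(262,447),(233,306)])]
print("bay mean",np.mean(c,0),"sides",[np.linalg.norm(c[i]-c[i-1]).round(1) for i in range(4)])
roll=t2("roller/pointer",(390,130),(150,293))
# hub on z=40 each
for p,b,cc in((S,st,(378,326)),(T,tt,(439,337))): print(ray(p,f(b,cc),40))
save(T,"t_pv",(340,220,440,310),6)
E
```

```text
hub [560.5  34.6  41.7] [array([ 0.4, -0.1]), array([0. , 0.4])]
posttop [584.4 -72.6 111.9] [array([ 0.6, -0.1]), array([0. , 0.6])]
pin [698.5  64.2  34.7] [array([ 0.5, -0.1]), array([-0. ,  0.6])]
bay [551.1  83.5  38.6] [array([10.6, -2.9]), array([ 1.1, 11.7])]
bay [501.3  68.5  93.7] [array([ 1.6, -0.3]), array([0.1, 1.8])]
bay [536.7 123.4  51. ] [array([-9.8,  1.4]), array([  0.3, -10.9])]
bay [591.3 145.3 -11.6] [array([-0.8,  0.2]), array([-0. , -0.9])]
bay mean [545.11620174 105.17337607  42.91840722] sides [np.float64(89.2), np.float64(75.7), np.float64(78.0), np.float64(86.0)]
roller/pointer [581.1 181.2  59.3] [array([-0.1,  0. ]), array([-0. , -0.1])]
[559.51406578  36.15466139  40.        ]
[562.11241092  34.66085527  40.        ]
```

View pics/t_pv.png

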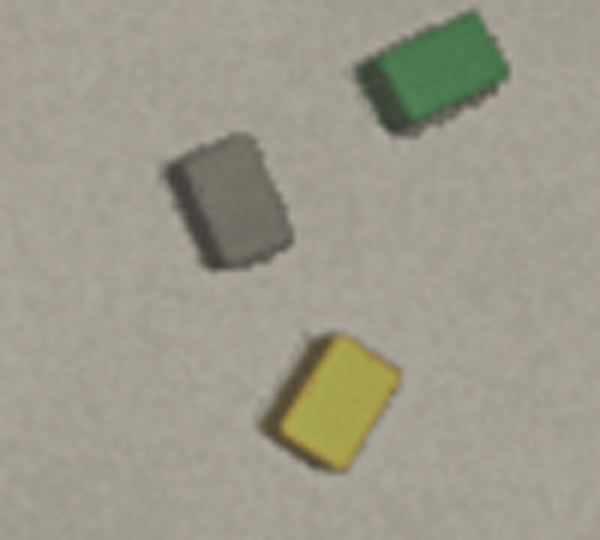

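```bash
python3 - <<'E'
from h import *
import pickle
ps=pickle.load(open("p0.pkl","rb")); S,T=ps
f=lambda b,c:(b[0]+(c[0]+.5)/6-.5,b[1]+(c[1]+.5)/6-.5)
def t2(n,a,b):
    X=tri([S,T],[a,b]); print(n,X.round(1),[np.round(proj(p,X)[0]-np.array(u),1) for p,u in zip([S,T],[a,b])]);return X
c=np.array([t2("bay",f((230,160),a),f((205,155),b)) for a,b in zip([(380,200),(414,262),(290,288),(256,217)],[(233,306),(337,288),(368,428),(262,447)])])
print("bay mean",c.mean(0),[np.linalg.norm(c[i]-c[i-1]).round(1) for i in range(4)])
c2=np.array([t2("pv",f((190,260),a),f((340,220),b)) for a,b in zip([(325,192),(437,150),(473,206),(358,252)],[(238,263),(185,165),(245,136),(293,240)])])
print("pv mean",c2.mean(0),[np.linalg.norm(c2[i]-c2[i-1]).round(1) for i in range(4)])
# structured fits
def boxc(x,y,a,lx,ly,z):
    R=np.array([[np.cos(a),-np.sin(a)],[np.sin(a),np.cos(a)]])
    P=np.array([[1,1],[-1,1],[-1,-1],[1,-1]])*[lx/2,ly/2]@R.T+[x,y]
    return np.c_[P,np.full(4,z)]
# paver silhouette fit w. masks: hull of 8 corners vs mask; use colour masks
M=pickle.load(open("m0.pkl","rb"))
import itertools
def pvh(v,p):
    a=boxc(v[0],v[1],v[2],60,40,50);b=boxc(v[0],v[1],v[2],60,40,0)
    return cv2.convexHull(np.float32(proj(p,np.r_[a,b]))).reshape(-1,2)
ms=[M["paver","side"][0][1],M["paver","top"][0][1]]
def iou(v):
    s=0
    for p,m in zip(ps,ms):
        h=np.zeros((420*4,560*4),np.uint8);cv2.fillPoly(h,[np.int32(np.round(((pvh(v,p)+.5)*4)))],1)
        h=cv2.resize(h.astype(np.float32),(560,420),interpolation=cv2.INTER_AREA)
        s+=np.abs(h-m).sum()
    return s
# top face corner fit
obs=[np.array([f((190,260),a) for a in [(325,192),(437,150),(473,206),(358,252)]]),np.array([f((340,220),a) for a in [(238,263),(185,165),(245,136),(293,240)]])]
m=c2.mean(0)
d=c2[1]-c2[0]; a0=np.arctan2(d[1],d[0])
# c2 order: 0 ->1 long edge. box order [1,1],[-1,1],[-1,-1],[1,-1]: long edge 1->0 (dir +x)
def res(v):
    P=boxc(v[0],v[1],v[2],58,38,50)  # clicks slightly inside (rounded)
    # match nearest
    out=[]
    for p,o in zip(ps,obs):
        q=proj(p,P)
        for u in o: 
            k=np.argmin(np.linalg.norm(q-u,axis=1)); out+=list(q[k]-u)
    return out
r=least_squares(res,[m[0],m[1],a0]);print("corner fit",r.x,np.rad2deg(r.x[2]),np.round(r.fun,1))
r2=minimize(iou,r.x,method="Nelder-Mead",options=dict(initial_simplex=r.x+np.array([[0,0,0],[6,0,0],[0,6,0],[0,0,.15]])));print("mask",r2.x,np.rad2deg(r2.x[2]),r2.fun)
for c_,dr in ((c,0),):
  B=c_.mean(0); 
  e=(c_[2]-c_[1])+(c_[3]-c_[0]); print("bay y dir deg",np.rad2deg(np.arctan2(e[1],e[0])))
E
```

```text
bay [574.7 140.4  41.8] [array([ 0.8, -0.2]), array([0. , 0.9])]
bay [586.3  87.3  40. ] [array([ 0.4, -0.1]), array([0. , 0.4])]
bay [514.9  70.7  39.4] [array([-0.,  0.]), array([-0., -0.])]
bay [502.  123.9  46.7] [array([ 0.6, -0.1]), array([0. , 0.6])]
bay mean [544.47175192 105.5479802   41.9617198 ] [np.float64(74.7), np.float64(54.4), np.float64(73.3), np.float64(55.2)]
pv [ 399.8 -268.4   55.5] [array([ 0.3, -0. ]), array([0. , 0.2])]
pv [ 449.1 -245.    49.7] [array([ 0.2, -0. ]), array([0. , 0.2])]
pv [ 463.5 -275.9   49.3] [array([ 0.4, -0.1]), array([0. , 0.3])]
pv [ 412.3 -297.3   51.1] [array([-0.,  0.]), array([-0., -0.])]
pv mean [ 431.17724017 -271.6429751    51.39700916] [np.float64(31.8), np.float64(54.9), np.float64(34.0), np.float64(55.5)]
corner fit [ 4.31127835e+02 -2.71238929e+02  4.08848037e-01] 23.42526700151637 [-0.7  0.4  0.6 -1.   1.1  0.1 -0.1  1.2 -1.4  1.3 -0.9 -0.1  0.5 -0.3
  0.9  0.1]
mask [ 4.31999391e+02 -2.70926823e+02  3.78969112e-01] 21.71333068627582 141.5625
bay y dir deg -167.07690907099288
```

Measured: paver (431.5, -271), yaw about 22.5°, top at z ≈ 51. Bay centre is about (544.5, 105.5). Axis is about (561, 35), with the post radius coming out at 110 and the pin at 140.5, both matching the text. Next I fit the turntable jointly and work out the first move.

```bash
cat >> h.py <<'E'
from scipy.spatial.transform import Rotation as Ro
def row(x,y,z,yawdeg,st=None):
    st=st or env.state()
    R=Ro.from_euler("xyz",st["tcp_rot"]).as_matrix()
    d=R.T@(np.array([x,y,z])-st["eef_pos"])
    yaw=np.rad2deg(np.arctan2(R[1,0],R[0,0]))
    tw=-((yawdeg-yaw+180)%360-180)
    return [float(round(v,1)) for v in d]+[float(round(tw,1))]
E
python3 - <<'E'
from h import *
import pickle
ps=pickle.load(open("p0.pkl","rb")); S,T=ps
f=lambda b,c:(b[0]+(c[0]+.5)/6-.5,b[1]+(c[1]+.5)/6-.5)
st=(230,160);tt=(205,155)
def mod(v):
    cx,cy,a=v[:3]; u=np.array([np.cos(a),np.sin(a)]); w=np.array([-u[1],u[0]]); c=np.array([cx,cy])
    P=lambda r,t,z: np.r_[c+r*u+t*w,z]
    return np.array([P(0,0,40),P(110,0,109),P(0,140,33)]+[P(-75+sx*28,sy*38,42) for sx,sy in((-1,-1),(1,-1),(1,1),(-1,1))])
so=[f(st,q) for q in [(378,326),(455,366),(620,288)]]
to=[f(tt,q) for q in [(439,337),(658,262),(384,80)]]
# bay corners order: bay x=-u ; outward =-1.. w~+x world (pin dir). corners high-x: +w
sb=[(256,217),(290,288),(414,262),(380,200)]; tb=[(262,447),(368,428),(337,288),(233,306)]
so+= [f(st,q) for q in sb]; to+=[f(tt,q) for q in tb]
def res(v):
    P=mod(v); return np.r_[(proj(S,P)-so+v[3:5]*0).ravel(),(proj(T,P)-to).ravel()]
r=least_squares(res,[561,35,np.deg2rad(-77.5),0,0],loss="soft_l1")
print(r.x[:2],np.rad2deg(r.x[2]));print(r.fun.reshape(-1,2).round(1).tolist())
P=mod(r.x);u=np.array([np.cos(r.x[2]),np.sin(r.x[2])]);print("bay",r.x[:2]-75*u,"post",r.x[:2]+110*u)
print("via",row(480,120,215,10)); print("abovepaver",row(431.5,-271,130,-67.5))
E
```

```text
[561.18364257  33.52067628] -77.269797482202
[[0.6, 0.5], [0.9, 0.9], [0.3, 0.2], [0.4, 0.6], [-0.4, -0.6], [0.9, -0.7], [1.0, -0.6], [0.4, 0.3], [0.3, 0.5], [-0.1, 1.0], [-0.4, 1.0], [-0.1, 0.2], [-0.2, -0.2], [-0.6, 0.7]]
bay [544.65661177 106.67706529] post [585.42328773 -73.77536093]
via [-332.8, 399.3, -0.4, 57.8]
abovepaver [-713.2, 501.9, 84.6, 135.3]
```

```bash
python3 -m pendant '[[-40,50,0,8],[-80,100,0,18],[-125,150,0,28],[-170,200,0,38],[-210,250,0,45],[-250,300,0,50],[-290,350,0,54],[-333,399,0,58]]' 0; python3 - <<'E'
from h import *
print(row(431.5,-271,130,-67.5))
E
```

```text
t: 2.8
eef_pos: [471.5, 135.7, 214.9]
tcp_rot: [-3.141, -0.001, 0.169]
ft_force: [1.1, 0.0, 0.0]
opening: 1.002
[-108.1, 394.2, 84.8, 77.2]
```

```bash
python3 -m pendant '[[-14,50,0,10],[-28,100,0,20],[-42,150,0,30],[-56,200,20,40],[-70,250,40,50],[-84,300,60,60],[-96,350,75,70],[-108,394,85,77.2]]' 0; python3 -m pendant '[[0,0,0,0],[0,0,0,0]]'; python3 - <<'E'
from h import *
print(row(431.5,-271,130,-67.5), row(431.5,-271,14,-67.5))
ps=[vision.read_camera(n) for n in ("side","top")]
save(ps[0],"s1",(190,200,330,340),5); save(ps[1],"t1",(310,180,450,300),5)
E
```

```text
t: 3.8
eef_pos: [431.1, -272.7, 129.2]
tcp_rot: [-3.141, 0.0, -1.183]
ft_force: [0.9, 0.3, 0.2]
opening: 1.001
t: 4.05
eef_pos: [431.0, -272.5, 129.1]
tcp_rot: [-3.141, 0.001, -1.183]
ft_force: [-0.1, 0.3, -0.7]
opening: 1.001
[-1.2, -1.1, -0.9, -0.3] [-1.1, -1.0, 115.1, -0.3]
```

View pics/s1.png

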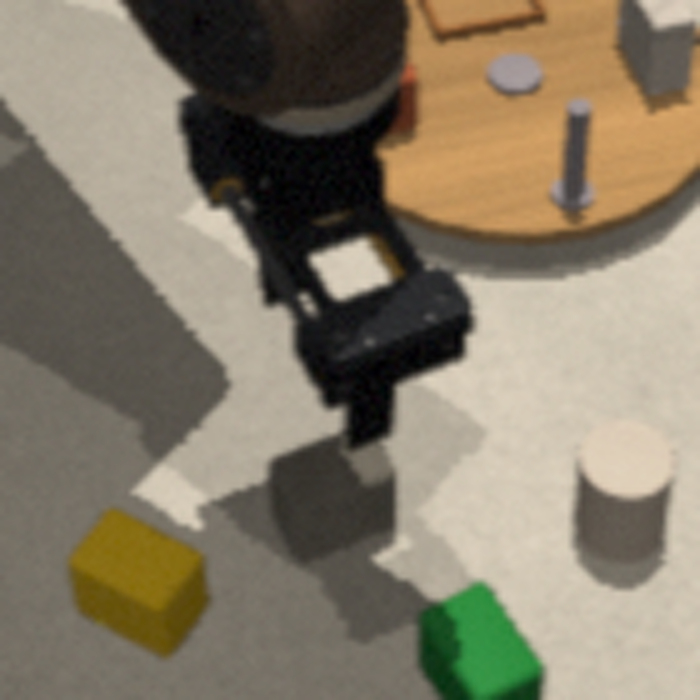

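View pics/t1.png

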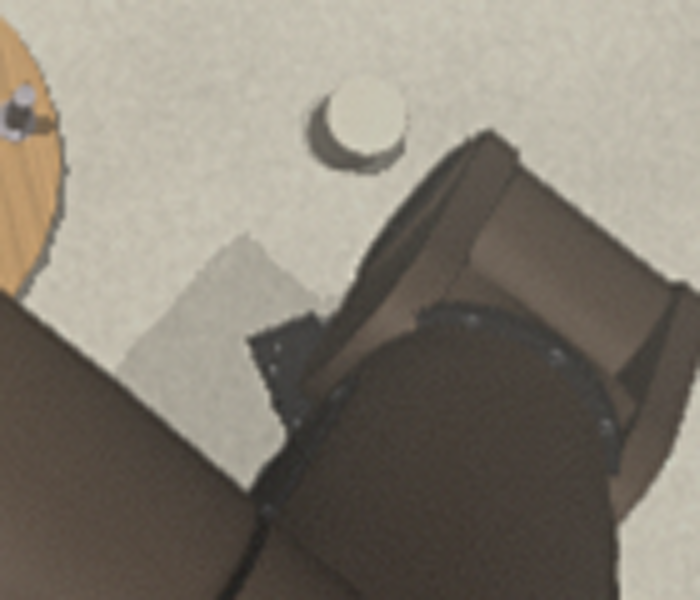

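In the side view the gripper hangs over the paver with a finger on either side and the long axis aligned. The near finger tip is at about crop (370,440), with the paver below it. I descend to TCP z = 14 so the fingers will stay above the bay frame later, then grip.

```bash
python3 -m pendant '[[-1,-1,40,0],[-1,-1,75,0],[-1,-1,100,0],[-1,-1,112,0],[-1,-1,115,0],[-1,-1,115,0]]' 0; python3 -m pendant '[[0,0,0,0],[0,0,0,0],[0,0,0,0],[0,0,0,0],[0,0,0,0],[0,0,0,0],[0,0,0,0],[0,0,0,0]]' 1
```

```text
t: 4.9
eef_pos: [432.3, -270.5, 15.1]
tcp_rot: [-3.14, -0.001, -1.181]
ft_force: [-0.3, 0.2, 0.1]
opening: 0.999
t: 5.9
eef_pos: [432.4, -270.6, 15.2]
tcp_rot: [-3.14, -0.001, -1.181]
ft_force: [0.0, -1.0, -0.0]
opening: 0.418
```

The opening of 0.418 is 39.7 mm, which is the paver's width. Now I lift and carry.

```bash
python3 -m pendant '[[0,0,-40,0],[0,0,-90,0],[0,0,-130,0],[0,0,-150,0],[0,0,-150,0]]'; python3 - <<'E'
from h import *
print(row(544.7,106.2,165,-77.3)); print(env.state()["opening"])
E
```

```text
t: 6.52
eef_pos: [432.3, -270.6, 166.0]
tcp_rot: [-3.139, -0.003, -1.181]
ft_force: [-1.0, 0.3, -3.0]
opening: 0.419
[-305.8, -247.1, 0.8, 9.6]
0.41922396295288467
```

```bash
python3 -m pendant '[[-30,-24,0,1],[-75,-61,0,2],[-125,-101,0,4],[-175,-141,0,6],[-225,-182,0,8],[-270,-218,0,9],[-295,-238,0,9.6],[-306,-247,1,9.6]]'; python3 -m pendant '[[0,0,0,0],[0,0,0,0],[0,0,0,0]]'; python3 - <<'E'
from h import *
print(row(544.7,106.2,85,-77.3))
E
```

```text
t: 7.52
eef_pos: [544.1, 107.9, 163.0]
tcp_rot: [-3.141, -0.002, -1.347]
ft_force: [-0.3, -1.2, -2.8]
opening: 0.418
t: 7.9
eef_pos: [543.9, 106.8, 163.0]
tcp_rot: [-3.141, -0.002, -1.348]
ft_force: [0.3, 0.7, -2.6]
opening: 0.419
[0.6, -0.6, 78.0, 0.1]
```

```bash
python3 -m pendant '[[0.6,-0.6,30,0],[0.6,-0.6,60,0],[0.6,-0.6,85,0],[0.6,-0.6,95,0],[0.6,-0.6,95,0],[0.6,-0.6,95,0]]'; python3 - <<'E'
from h import *
import pickle
ps=[vision.read_camera(n) for n in ("side","top")]
pickle.dump((ps,env.state()["eef_pos"]),open("p1.pkl","wb"))
save(ps[0],"s2",(240,150,350,250),7); save(ps[1],"t2",(205,155,335,265),6)
print(row(544.7,106.2,49,-77.3))
E
```

```text
t: 8.65
eef_pos: [545.2, 106.1, 68.9]
tcp_rot: [-3.14, -0.002, -1.348]
ft_force: [-1.3, -0.2, -2.0]
opening: 0.42
[-0.2, 0.5, 19.9, 0.1]
```

View pics/s2.png

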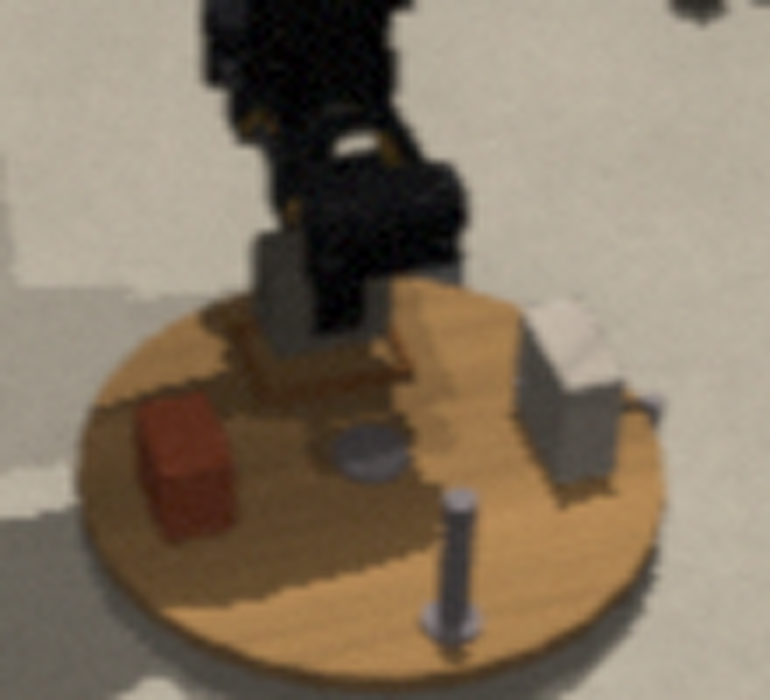

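View pics/t2.png

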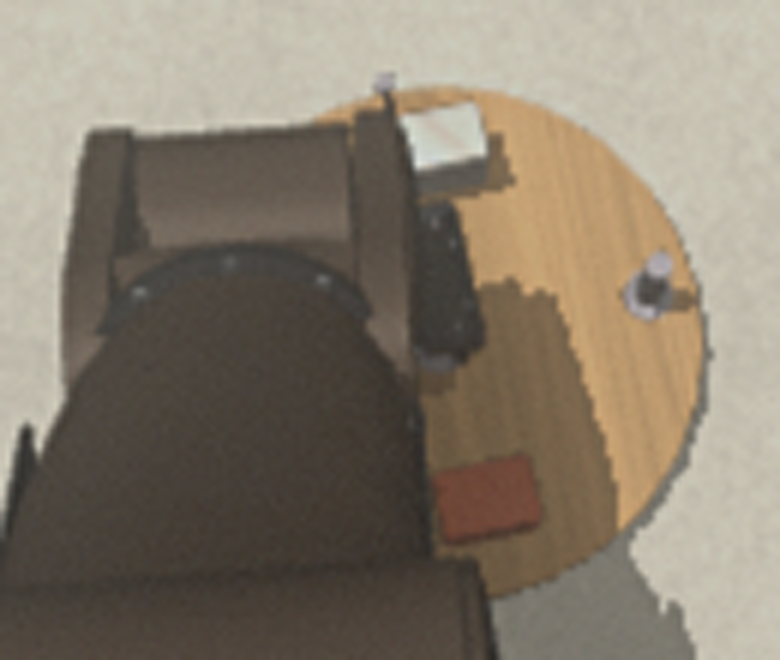

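The paver hangs above the frame with its lower front edge at crop (265,352) to (385,340) in the side view, and the turntable hasn't moved (pin still at (384,80)). I check that edge against its expected position.

```bash
python3 - <<'E'
from h import *
import pickle
(ps,e)=pickle.load(open("p1.pkl","rb"));S=ps[0]
a=np.deg2rad(-77.25);u=np.array([np.cos(a),np.sin(a)]);w=np.array([-u[1],u[0]])
P=[np.r_[e[:2]+sx*20*u+sy*30*w,z] for z in(54,104) for sx,sy in((1,1),(1,-1),(-1,-1),(-1,1))]
q=proj(S,P);im=cv2.resize(S["pixels"][150:250,240:350,::-1],None,fx=7,fy=7,interpolation=cv2.INTER_CUBIC)
c=np.array([561.2,33.5]);B=[np.r_[c-75*u+sx*28*u+sy*38*w,42] for sx,sy in((1,1),(1,-1),(-1,-1),(-1,1))]
for Q,col in((q[:4],(0,255,0)),(q[4:],(0,255,0)),(proj(S,B),(255,0,255))):
    cv2.polylines(im,[np.int32((Q-[240,150]+.5)*7)],True,col,1)
cv2.imwrite("pics/s2o.png",im)
E
```

```text
(no output)
```

View pics/s2o.png

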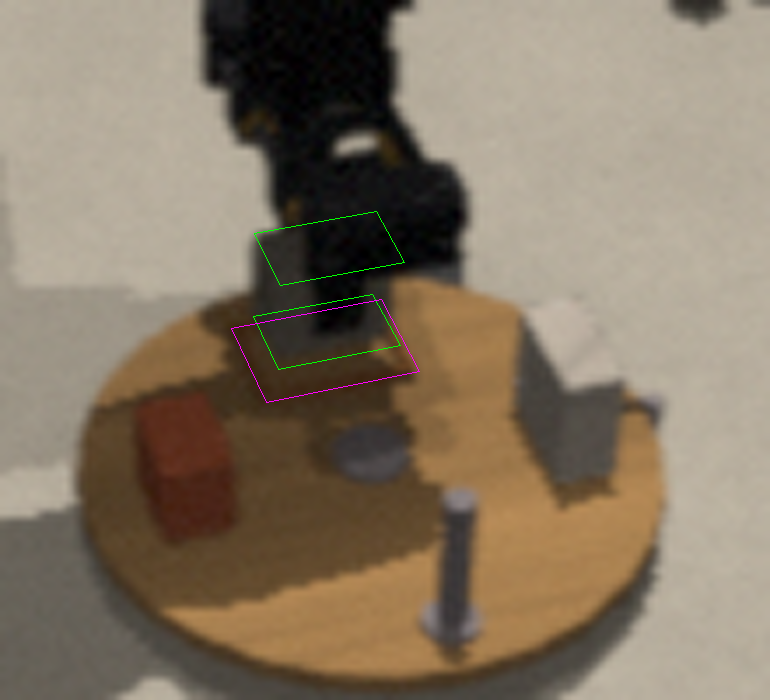

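```bash
python3 - <<'E'
import pickle,cv2,numpy as np
(ps,e)=pickle.load(open("p1.pkl","rb"))
im=ps[0]["pixels"][170:215,265:315,::-1]
im=np.clip(255*(im/255.)**0.5,0,255).astype(np.uint8)
cv2.imwrite("pics/s2z.png",cv2.resize(im,None,fx=13,fy=13,interpolation=cv2.INTER_CUBIC))
E
```

```text
(no output)
```

View pics/s2z.png

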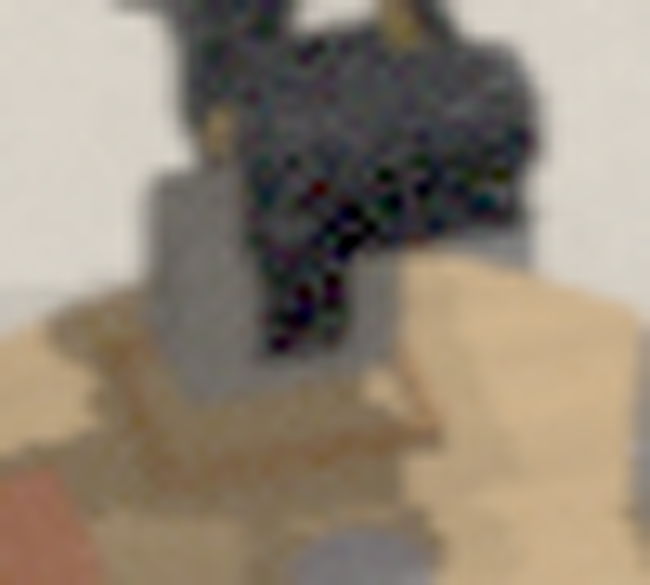

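The paver seems about centred, perhaps 1–2 mm too far outward. I lower it to just above the frame and compare again there.

```bash
python3 -m pendant '[[0.5,0,5,0],[0.5,0,9,0],[0.5,0,9,0],[0.5,0,9,0]]'; python3 - <<'E'
from h import *
import pickle
S=vision.read_camera("side")
e=env.state()["eef_pos"]
im=S["pixels"][170:215,265:315,::-1]
im=np.clip(255*(im/255.)**0.5,0,255).astype(np.uint8)
im=cv2.resize(im,None,fx=14,fy=14,interpolation=cv2.INTER_CUBIC)
a=np.deg2rad(-77.25);u=np.array([np.cos(a),np.sin(a)]);w=np.array([-u[1],u[0]])
P=[np.r_[e[:2]+sx*20*u+sy*30*w,e[2]-15.1] for sx,sy in((1,1),(1,-1),(-1,-1),(-1,1))]
c=np.array([561.2,33.5]);
B=[np.r_[c-75*u+sx*28*u+sy*38*w,42] for sx,sy in((1,1),(1,-1),(-1,-1),(-1,1))]
cv2.imwrite("pics/s3.png",im)
for Q,col in((P,(0,255,0)),(B,(255,0,255))):
    cv2.polylines(im,[np.int32((proj(S,Q)-[265,170]+.5)*14)],True,col,1)
cv2.imwrite("pics/s3o.png",im)
E
```

```text
t: 9.25
eef_pos: [545.3, 105.7, 59.8]
tcp_rot: [-3.14, -0.002, -1.348]
ft_force: [0.2, -0.3, -1.9]
opening: 0.417
```

View pics/s3.png

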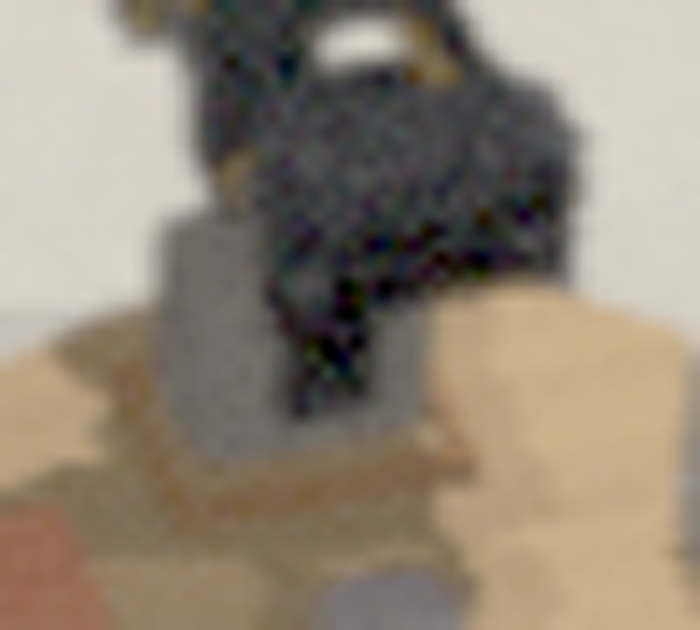

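View pics/s3o.png

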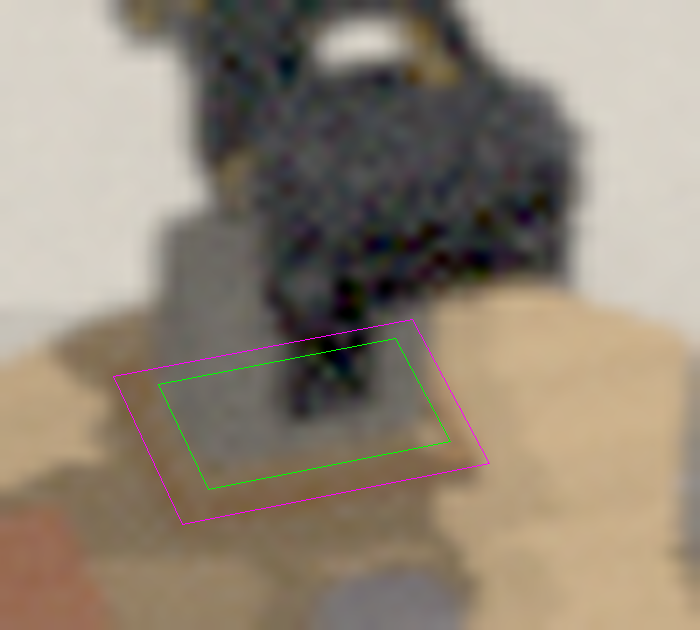

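The paver's bottom is at (205,465)–(425,425) in the crop and the frame's outer front edge at (180,522)–(475,478). That suggests it is slightly outward, so I move 1.5 mm towards the axis and lower while feeling for contact.

```bash
python3 -m pendant '[[1.5,0.5,1,0],[1.5,0.5,4,0],[1.5,0.5,7,0],[1.5,0.5,7,0]]'
```

```text
t: 9.8
eef_pos: [545.0, 104.1, 52.6]
tcp_rot: [-3.14, -0.002, -1.348]
ft_force: [-0.4, -0.1, -2.1]
opening: 0.419
```

The underside is now at about 37.5, below the frame's top at 42, with no contact force, so it is inside the frame. A little further down.

```bash
python3 -m pendant '[[0,0,2,0],[0,0,3,0],[0,0,3.3,0],[0,0,3.3,0]]'
```

```text
t: 10.3
eef_pos: [545.1, 104.1, 49.3]
tcp_rot: [-3.14, -0.002, -1.348]
ft_force: [-0.2, -0.1, -1.7]
opening: 0.42
```

```bash
python3 -m pendant '[[0,0,0.6,0],[0,0,1,0],[0,0,1,0]]'
```

```text
t: 10.68
eef_pos: [545.5, 104.2, 49.1]
tcp_rot: [-3.139, -0.002, -1.348]
ft_force: [-2.0, 0.3, 7.1]
opening: 0.419
```

Contact is felt at TCP 49.1, exactly where the bay floor should be. I release partway and rise.

```bash
python3 -m pendant '[[0,0,-0.3,0],[0,0,-0.3,0],[0,0,-0.3,0],[0,0,-0.3,0]]' 0.36; python3 -m pendant '[[0,0,-15,0],[0,0,-45,0],[0,0,-90,0],[0,0,-130,0],[0,0,-130,0]]';  python3 - <<'E'
from h import *
print(row(560,-120,180,-77))
E
```

```text
t: 11.18
eef_pos: [545.5, 104.2, 49.3]
tcp_rot: [-3.139, -0.002, -1.348]
ft_force: [0.3, 0.1, -0.2]
opening: 0.637
t: 11.8
eef_pos: [546.2, 104.5, 183.1]
tcp_rot: [-3.133, -0.003, -1.348]
ft_force: [-0.9, -0.2, -0.2]
opening: 0.638
[222.0, 36.2, 3.5, -0.2]
```

```bash
python3 - <<'E'
from h import *
print(row(549,-82,180,-77.3))
E
python3 -m pendant '[[45,9,0,0],[95,19,0,0],[140,27,0,0],[170,34,0,0],[180,38,2,0],[181,38,2,0]]' 1;  python3 - <<'E'
from h import *
print(row(549,-82,72,-77.3))
ps=[vision.read_camera(n) for n in ("side","top")]
save(ps[0],"s4",(230,150,350,250),6); save(ps[1],"t4",(205,155,335,265),6)
E
```

```text
[182.5, 38.5, 3.4, 0.1]
t: 12.55
eef_pos: [548.7, -80.3, 180.9]
tcp_rot: [-3.134, -0.003, -1.349]
ft_force: [-0.1, 0.4, -0.1]
opening: 0.07
[1.4, 0.9, 108.9, 0.0]
```

View pics/s4.png

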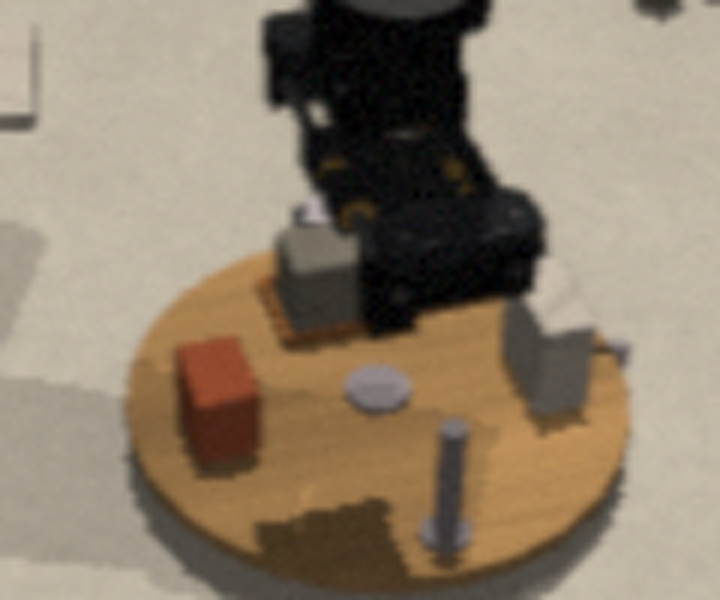

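View pics/t4.png

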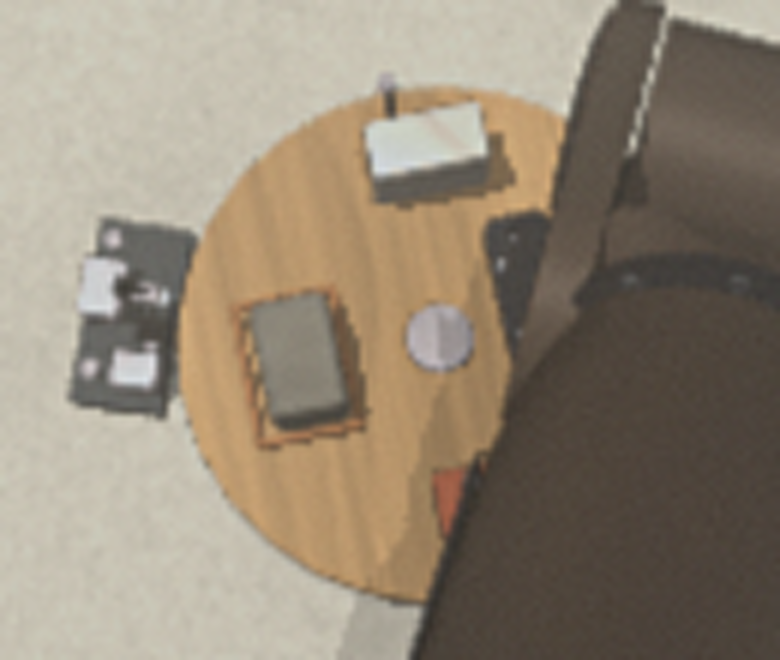

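The paver lies in the bay, inside the frame on all sides: top view (248–350, 290–425) against a frame of (233–368, 288–447). The post and pin haven't moved. I lower the closed fingers behind the post.

```bash
python3 -m pendant '[[1,1,40,0],[1,1,80,0],[1,1,104,0],[1,1,109,0],[1,1,109,0]]' 1; python3 -m pendant '[[0,-4,0,0],[0,-8,0,0],[0,-12,0,0],[0,-16,0,0],[0,-18,0,0],[0,-18,0,0]]'
```

```text
t: 13.28
eef_pos: [549.5, -80.3, 72.7]
tcp_rot: [-3.133, -0.003, -1.347]
ft_force: [-0.5, -0.3, 0.7]
opening: 0.005
t: 14.02
eef_pos: [567.2, -76.2, 72.8]
tcp_rot: [-3.133, -0.003, -1.347]
ft_force: [0.2, 0.5, 0.3]
opening: 0.004
```

```bash
cat >> h.py <<'E'
def arc(phis,c=(561.2,33.5)):
    st=env.state(); R=Ro.from_euler("xyz",st["tcp_rot"]).as_matrix(); p=st["eef_pos"]; c=np.array([c[0],c[1],p[2]])
    out=[]
    for f in phis:
        Q=Ro.from_euler("z",f,degrees=True).as_matrix(); d=R.T@(Q@(p-c)+c-p); out.append([round(float(d[0]),1),round(float(d[1]),1),0,-f])
    r=p[:2]-c[:2]; print("r",np.hypot(*r).round(1),"ang",np.rad2deg(np.arctan2(r[1],r[0])).round(1),"yaw",np.rad2deg(st["tcp_rot"][2]).round(1)); print(out)
E
python3 -c "
from h import *
arc([1,2.5,4.5,7,9.5,12,14.5,17])"
```

```text
r 109.9 ang -86.9 yaw -77.2
[[0.3, -1.9, 0, -1], [0.7, -4.7, 0, -2.5], [1.1, -8.6, 0, -4.5], [1.5, -13.3, 0, -7], [1.6, -18.1, 0, -9.5], [1.5, -22.9, 0, -12], [1.2, -27.7, 0, -14.5], [0.7, -32.5, 0, -17]]
```

```bash
python3 -m pendant '[[0.3,-1.9,0,-1],[0.7,-4.7,0,-2.5],[1.1,-8.6,0,-4.5],[1.5,-13.3,0,-7],[1.6,-18.1,0,-9.5],[1.5,-22.9,0,-12],[1.2,-27.7,0,-14.5],[0.7,-32.5,0,-17]]'; python3 - <<'E'
from h import *
p=vision.read_camera("side"); save(p,"s5",(230,150,350,250),6)
arc([2.5,5,7.5,10,12.5,15,17.5,20])
E
```

```text
t: 15.02
eef_pos: [599.3, -69.6, 73.0]
tcp_rot: [-3.134, -0.005, -1.047]
ft_force: [-0.2, -0.7, -0.2]
opening: 0.003
r 110.1 ang -69.4 yaw -59.9
[[0.7, -4.8, 0, -2.5], [1.2, -9.5, 0, -5], [1.5, -14.3, 0, -7.5], [1.5, -19.1, 0, -10], [1.4, -23.9, 0, -12.5], [1.0, -28.7, 0, -15], [0.5, -33.5, 0, -17.5], [-0.3, -38.2, 0, -20]]
```

View pics/s5.png

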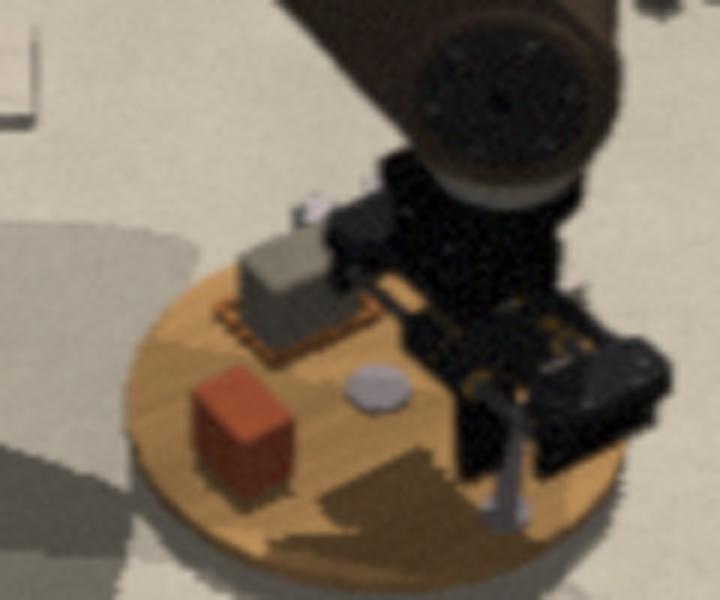

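The disc turns with the post. The post is at (510,470) next to the fingers, the paver still lies in its bay at about (290,290), and the forces stay near zero.

```bash
python3 -m pendant '[[0.7,-4.8,0,-2.5],[1.2,-9.5,0,-5],[1.5,-14.3,0,-7.5],[1.5,-19.1,0,-10],[1.4,-23.9,0,-12.5],[1,-28.7,0,-15],[0.5,-33.5,0,-17.5],[-0.3,-38.2,0,-20]]'; python3 -c "
from h import *
arc([2,4,6,8,10,12,14,16])"
```

```text
t: 16.08
eef_pos: [633.0, -50.1, 73.3]
tcp_rot: [-3.136, -0.008, -0.694]
ft_force: [0.8, -0.1, 0.7]
opening: 0.006
r 110.1 ang -49.4 yaw -39.8
[[0.6, -3.8, 0, -2], [1.0, -7.6, 0, -4], [1.3, -11.5, 0, -6], [1.5, -15.3, 0, -8], [1.5, -19.1, 0, -10], [1.4, -23.0, 0, -12], [1.2, -26.8, 0, -14], [0.8, -30.6, 0, -16]]
```

```bash
python3 -m pendant '[[0.6,-3.8,0,-2],[1,-7.6,0,-4],[1.3,-11.5,0,-6],[1.5,-15.3,0,-8],[1.5,-19.1,0,-10],[1.4,-23,0,-12],[1.2,-26.8,0,-14],[0.8,-30.6,0,-16]]'; python3 - <<'E'
from h import *
p=vision.read_camera("top"); save(p,"t6",(205,155,335,265),6)
p=vision.read_camera("side"); save(p,"s6",(230,150,350,250),6)
arc([0.5,1,1.5,2,3,4,5,6])
E
```

```text
t: 17.08
eef_pos: [653.3, -26.8, 73.4]
tcp_rot: [-3.139, -0.009, -0.412]
ft_force: [0.3, -0.9, 0.5]
opening: 0.002
r 110.0 ang -33.1 yaw -23.7
[[0.2, -0.9, 0, -0.5], [0.3, -1.9, 0, -1], [0.4, -2.8, 0, -1.5], [0.6, -3.8, 0, -2], [0.8, -5.7, 0, -3], [1.0, -7.6, 0, -4], [1.2, -9.5, 0, -5], [1.3, -11.4, 0, -6]]
```

View pics/t6.png

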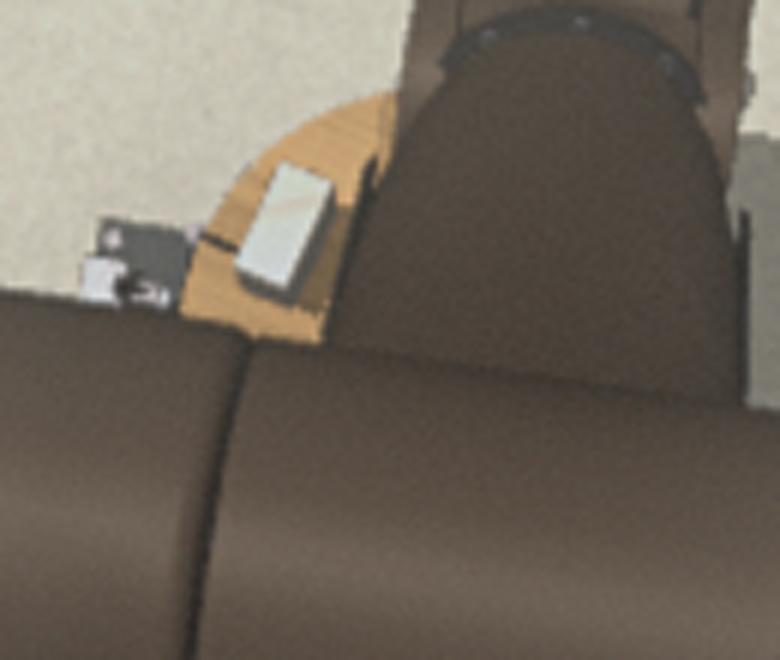

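View pics/s6.png

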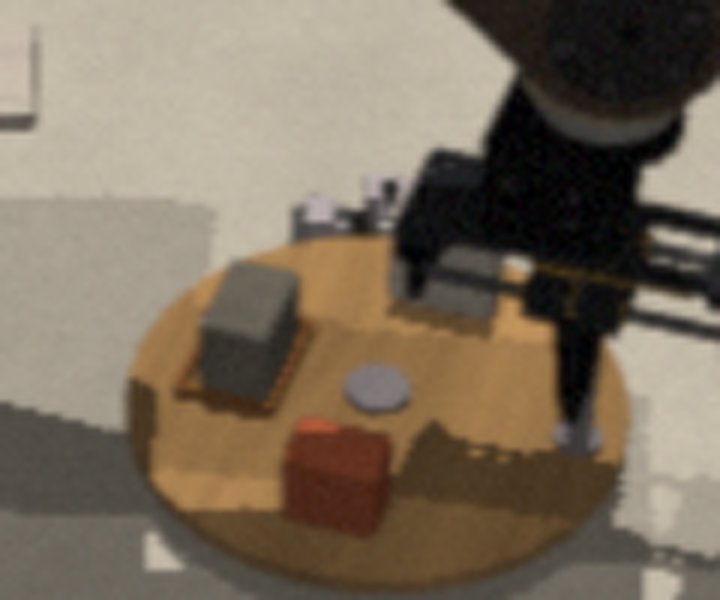

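The pin is at top-crop (193,233), still about 30 mm short of the roller at about (160,295). The paver is still in its bay in the side view. I slow down.

```bash
python3 -m pendant '[[0.2,-0.9,0,-0.5],[0.4,-2.3,0,-1.2],[0.6,-3.8,0,-2],[0.8,-5.7,0,-3],[1,-7.6,0,-4],[1.2,-9.5,0,-5],[1.3,-11.4,0,-6],[1.3,-11.4,0,-6]]'; python3 -c "
from h import *
arc([0.5,1,1.5,2,2.5,3,3.5,4])"
```

```text
t: 18.18
eef_pos: [659.2, -16.5, 73.5]
tcp_rot: [-3.14, -0.01, -0.308]
ft_force: [-0.0, -0.8, 0.2]
opening: 0.002
r 110.0 ang -27.1 yaw -17.6
[[0.2, -0.9, 0, -0.5], [0.3, -1.9, 0, -1], [0.4, -2.8, 0, -1.5], [0.6, -3.8, 0, -2], [0.7, -4.8, 0, -2.5], [0.8, -5.7, 0, -3], [0.9, -6.7, 0, -3.5], [1.0, -7.6, 0, -4]]
```

```bash
python3 -m pendant '[[0.2,-0.9,0,-0.5],[0.3,-1.9,0,-1],[0.4,-2.8,0,-1.5],[0.6,-3.8,0,-2],[0.7,-4.8,0,-2.5],[0.8,-5.7,0,-3],[0.9,-6.7,0,-3.5],[1,-7.6,0,-4]]'; python3 -c "
from h import *
arc([0.3,.6,.9,1.2,1.5,1.8,2.1,2.4])"
```

```text
t: 19.18
eef_pos: [662.5, -9.6, 73.5]
tcp_rot: [-3.14, -0.01, -0.238]
ft_force: [0.1, 1.1, -1.2]
opening: 0.006
r 110.0 ang -23.0 yaw -13.6
[[0.1, -0.6, 0, -0.3], [0.2, -1.1, 0, -0.6], [0.3, -1.7, 0, -0.9], [0.4, -2.3, 0, -1.2], [0.4, -2.8, 0, -1.5], [0.5, -3.4, 0, -1.8], [0.6, -4.0, 0, -2.1], [0.7, -4.6, 0, -2.4]]
```

```bash
python3 -m pendant '[[0.1,-0.6,0,-0.3],[0.2,-1.1,0,-0.6],[0.3,-1.7,0,-0.9],[0.4,-2.3,0,-1.2]]'; python3 -m pendant '[[0.1,-0.6,0,-0.3],[0.2,-1.1,0,-0.6],[0.3,-1.7,0,-0.9],[0.4,-2.3,0,-1.2]]';python3 -m pendant '[[0.1,-0.6,0,-0.3],[0.2,-1.1,0,-0.6],[0.3,-1.7,0,-0.9],[0.4,-2.3,0,-1.2]]'
```

```text
t: 19.68
eef_pos: [663.4, -7.4, 73.5]
tcp_rot: [-3.141, -0.01, -0.216]
ft_force: [0.3, -1.3, -0.4]
opening: 0.003
t: 20.18
eef_pos: [664.1, -5.7, 73.5]
tcp_rot: [-3.141, -0.009, -0.195]
ft_force: [-2.6, -5.9, 0.2]
opening: 0.006
t: 20.68
eef_pos: [664.7, -4.4, 73.6]
tcp_rot: [3.14, -0.009, -0.174]
ft_force: [-1.9, -6.1, 0.8]
opening: 0.003
```

The force has risen to about 6 N, so the pin is on the roller. Smaller steps now.

```bash
python3 -m pendant '[[0.1,-0.7,0,-0.3],[0.2,-1.4,0,-0.6],[0.3,-2.1,0,-0.9],[0.3,-2.1,0,-0.9]]';python3 -m pendant '[[0.1,-0.7,0,-0.3],[0.2,-1.4,0,-0.6],[0.3,-2.1,0,-0.9],[0.3,-2.1,0,-0.9]]'
```

```text
t: 21.18
eef_pos: [665.3, -2.6, 73.6]
tcp_rot: [3.14, -0.009, -0.158]
ft_force: [0.3, -2.7, 0.5]
opening: 0.006
t: 21.68
eef_pos: [666.0, -0.2, 73.5]
tcp_rot: [3.14, -0.009, -0.142]
ft_force: [0.1, -0.1, -0.6]
opening: 0.005
```

The force has dropped to zero, so the pin has snapped past. The post should be about 4 mm ahead, held by the catch. I take a look and then close in gently.

```bash
python3 -m pendant '[[0.1,-0.5,0,-0.3],[0.2,-1,0,-0.6],[0.2,-1.5,0,-0.8],[0.2,-2,0,-1]]';python3 -m pendant '[[0,-0.5,0,-0.2],[0.1,-1,0,-0.4],[0.1,-1.2,0,-0.5],[0.1,-1.2,0,-0.5]]';  python3 - <<'E'
from h import *
p=vision.read_camera("top"); save(p,"t7",(205,155,335,265),6)
print(env.state()["ft_force"])
E
```

```text
t: 22.18
eef_pos: [666.5, 1.8, 73.5]
tcp_rot: [3.14, -0.009, -0.125]
ft_force: [-0.4, 0.1, 0.4]
opening: 0.005
t: 22.68
eef_pos: [666.8, 3.0, 73.5]
tcp_rot: [3.14, -0.009, -0.116]
ft_force: [-0.3, -0.5, 0.1]
opening: 0.003
[0.0395659  0.30383468 0.46537058]
```

View pics/t7.png

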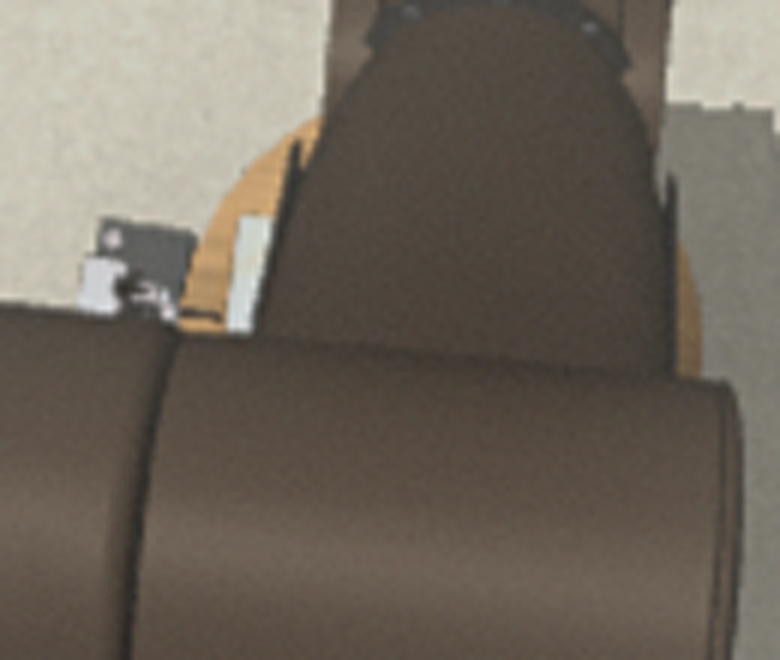

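The pin's arm is now at (200,315), level with or past the roller. I keep approaching.

```bash
python3 -m pendant '[[0,-0.5,0,-0.2],[0.1,-1,0,-0.4],[0.1,-1,0,-0.4],[0.1,-1,0,-0.4]]';python3 -m pendant '[[0,-0.5,0,-0.2],[0.1,-0.8,0,-0.3],[0.1,-0.8,0,-0.3]]'
```

```text
t: 23.22
eef_pos: [667.0, 4.0, 73.6]
tcp_rot: [3.14, -0.009, -0.109]
ft_force: [0.2, 0.5, -1.5]
opening: 0.002
t: 23.6
eef_pos: [667.1, 4.5, 73.5]
tcp_rot: [3.14, -0.009, -0.104]
ft_force: [-0.7, -3.4, 1.5]
opening: 0.004
```

```bash
python3 -m pendant '[[0,-0.5,0,0],[0,-1,0,0],[0,-1.3,0,0]]'; python3 -c "
from h import *
print(env.state()['ft_force'])"
```

```text
t: 23.98
eef_pos: [667.2, 5.3, 73.5]
tcp_rot: [3.139, -0.009, -0.104]
ft_force: [-1.4, -6.7, -0.1]
opening: 0.005
[-1.35299944 -6.72161488 -0.09057033]
```

Stiffness comes out at about 4.1 N/mm and arm lag at about 0.075 mm/N. I ramp to about 12 N and then hold at 14 N.

```bash
python3 -m pendant '[[0,-1,0,0],[0,-1.6,0,0],[0,-2.2,0,0],[0,-2.2,0,0]]'
```

```text
t: 24.48
eef_pos: [667.4, 6.5, 73.6]
tcp_rot: [3.138, -0.009, -0.104]
ft_force: [-1.9, -9.3, -0.2]
opening: 0.004
```

```bash
python3 -m pendant '[[0,-1.5,0,0],[0,-2.1,0,0],[0,-2.1,0,0],[0,-2.1,0,0]]'; python3 -c "
from h import *
for i in range(3): vision.read_camera('side'); print(env.state()['t'],env.state()['ft_force'],env.state()['eef_pos'])"
```

```text
t: 24.98
eef_pos: [667.5, 7.1, 73.6]
tcp_rot: [3.136, -0.009, -0.104]
ft_force: [-2.0, -12.3, 0.9]
opening: 0.007
25.025 [ -2.22459309 -10.75331163   0.48554973] [667.52078236   7.10085113  73.5650005 ]
25.075 [ -1.72172357 -11.21366758   0.28931824] [667.49908966   7.08104538  73.55209867]
25.125 [ -1.7055194  -11.88287526  -0.01523701] [667.54090967   7.09688788  73.58841371]
```

About 11.7 N now. The next call ramps to 14 N and holds for a second.

```bash
python3 -m pendant '[[0,-2,0,0],[0,-2.4,0,0],[0,-2.4,0,0],[0,-2.4,0,0]]'; python3 -c "
from h import *
for i in range(4): vision.read_camera('side'); print(env.state()['t'],env.state()['ft_force'].round(1),env.state()['eef_pos'])"
```

```text
t: 25.62
eef_pos: [667.6, 7.7, 73.6]
tcp_rot: [3.134, -0.008, -0.104]
ft_force: [-1.8, -14.0, 1.2]
opening: 0.007
25.675 [ -2.9 -13.8   2.1] [667.61358887   7.69442576  73.64570116]
25.725 [ -2.4 -13.5   0.8] [667.59668073   7.72279756  73.59008463]
25.775 [ -1.1 -14.    2.1] [667.61025555   7.67769944  73.61322176]
25.825 [ -3.1 -13.9   0.7] [667.57574818   7.68815477  73.58407074]
```

That is a steady 14 N. The arm keeps its target during camera calls, so I hold and sample the force.

```bash
python3 -c "
from h import *
F=[]
for i in range(16): vision.read_camera('side'); s=env.state(); F.append(np.hypot(*s['ft_force'][:2]))
print(s['t'],np.round(F,1),np.mean(F),s['eef_pos'])
print(row(*s['eef_pos'],0))"
```

```text
26.625 [14.3 13.7 13.5 14.4 13.4 13.7 14.7 13.6 14.9 14.1 14.1 14.2 14.2 13.2
 14.7 14.8] 14.101120068322654 [667.59661076   7.68760942  73.6014579 ]
[0.0, 0.0, 0.0, -6.0]
```

The mean was 14.1 N for over a second (25.5–26.6 s). I let go straight back, then go up and clear.

```bash
python3 -m pendant '[[0,1,0,0],[0,2,0,0],[0,4,0,0],[0,8,0,0],[0,16,0,0],[0,26,0,0],[0,30,0,0],[0,30,0,0]]'; python3 -m pendant '[[0,0,-30,0],[0,0,-80,0],[0,0,-130,0],[0,10,-150,0],[0,60,-155,0],[0,110,-155,0],[0,160,-155,0],[0,210,-155,0]]'; python3 -m pendant '[[0,50,0,0],[0,90,0,0],[0,100,0,0],[0,100,0,0]]'; python3 - <<'E'
from h import *
ps=[vision.read_camera(n) for n in ("side","top")]
save(ps[0],"s8"); save(ps[1],"t8")
save(ps[0],"s8z",(230,150,350,250),6); save(ps[1],"t8z",(205,155,335,265),6)
import pickle; pickle.dump(ps,open("p8.pkl","wb"))
E
```

```text
t: 27.62
eef_pos: [664.5, -22.6, 73.8]
tcp_rot: [3.134, -0.008, -0.105]
ft_force: [0.1, 0.3, 0.2]
opening: 0.005
t: 28.62
eef_pos: [641.1, -231.5, 230.5]
tcp_rot: [3.134, -0.008, -0.104]
ft_force: [0.2, 0.3, -0.7]
opening: 0.007
t: 29.12
eef_pos: [630.6, -330.8, 231.0]
tcp_rot: [3.135, -0.008, -0.105]
ft_force: [-0.2, 0.5, -0.2]
opening: 0.004
```

View pics/s8.png

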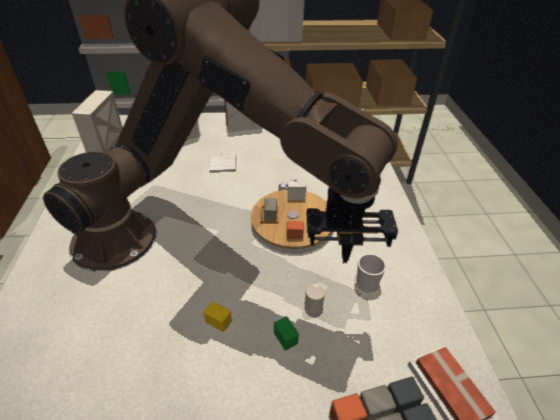

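View pics/t8.png

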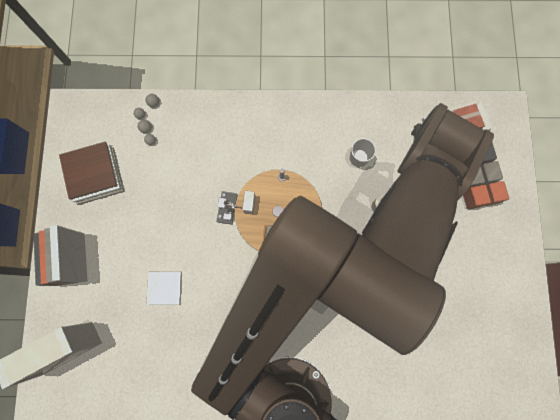

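View pics/t8z.png

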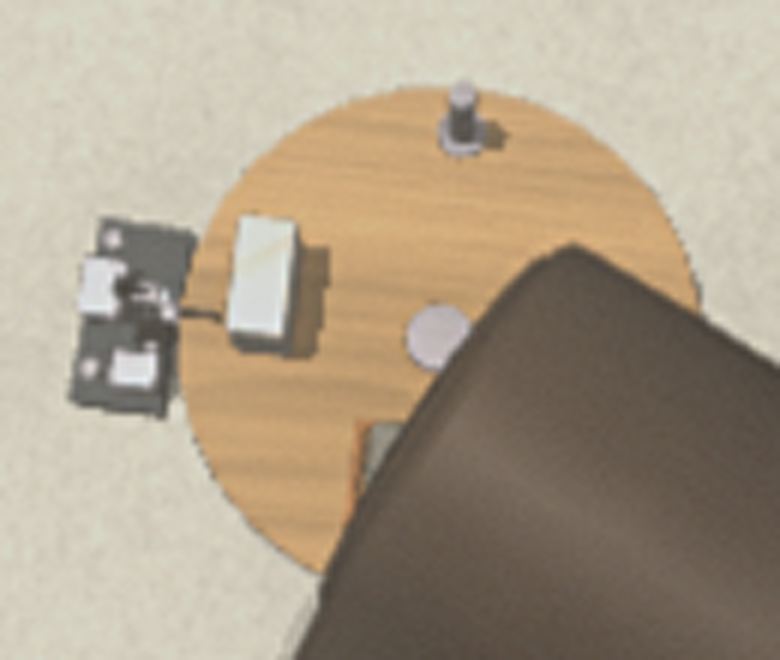

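View pics/s8z.png

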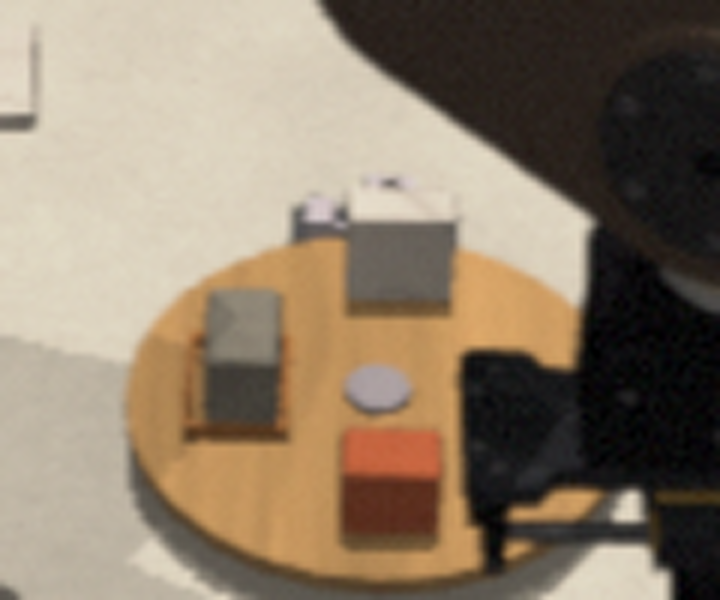

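The paver lies in the bay at side-crop (245,360), the post is at top-crop (462,95), the pin at (168,308) sits just past the roller, and the bystanders look unmoved. I check the held angle numerically, and that it doesn't drift.

```bash
python3 -m pendant '[[0,0,0,0],[0,0,0,0],[0,0,0,0],[0,0,0,0]]'; python3 - <<'E'
from h import *
import pickle
ps=pickle.load(open("p8.pkl","rb"));T=ps[1]
f=lambda c:(205+(c[0]+.5)/6-.5,155+(c[1]+.5)/6-.5)
c=np.array([561.2,33.5])
for n,q,z in(("post",(462,92),109),("pin",(170,306),33)):
    X=ray(T,f(q),z)[:2]-c; print(n,X,np.hypot(*X),np.rad2deg(np.arctan2(X[1],X[0])))
p=[vision.read_camera(n) for n in("side","top")]
a=ps[1]["pixels"][155:260,205:280].astype(int);b=p[1]["pixels"][155:260,205:280].astype(int);print("diff",np.abs(a-b).mean(),cv2.phaseCorrelate(np.float32(a[...,0]),np.float32(b[...,0])))
P0=pickle.load(open("p0.pkl","rb"))
for q in("core","cup","tile"):
  for pp in (P0,p):
    for i in (0,1):
      try:
        d=vision.find_in(pp[i],q); print(q,i,[np.round(toworld(pp[i],x["at"]),0).tolist() for x in d[:1]])
      except Exception as ex: print(q,i,str(ex)[:50])
E
```

```text
t: 29.72
eef_pos: [631.0, -329.5, 231.3]
tcp_rot: [3.135, -0.008, -0.103]
ft_force: [0.3, -0.3, -0.7]
opening: 0.002
post [111.40900853 -10.18070756] 111.87320496286209 -5.221265424033451
pin [ 18.11574121 140.33157449] 141.49604545205895 82.64423063316677
diff 1.2522328042328041 ((0.45063321980295257, 0.015605714277555194), 0.9996937350284906)
core 0 only the last four pictures can be asked about
core 1 only the last four pictures can be asked about
core 0 [[582.0, -299.0, 60.0]]
core 1 [[587.0, -267.0, 61.0]]
cup 0 only the last four pictures can be asked about
cup 1 only the last four pictures can be asked about
cup 0 [[739.0, -231.0, 57.0]]
cup 1 [[756.0, -226.0, 46.0]]
tile 0 only the last four pictures can be asked about
tile 1 only the last four pictures can be asked about
tile 0 [[321.0, 373.0, 17.0]]
tile 1 [[328.0, 383.0, 10.0]]
```

The post is at -5.2° and the pin at 83–85°, matching where I felt the held position (-5.9°), and nothing drifted. The bystanders are in place, with any differences within network noise. I hand in.

```bash
python3 -c "
from cell import job
print(job.job_done())"
```

```text
the job is handed in; nothing more can be done
None
```

I put the grey paver in the bay and pushed the turntable past the roller to its index mark. I handed the job in at about 30 s of the 72 s; no verdict was reported.

- **Paver:** the fingers closed to 39.7 mm on it, matching its 40 mm width. It touched the bay floor at the expected height and was still in the bay in the final pictures.
- **Turntable:** closed fingers pushed the post round. I felt the roller at about 6 N, then the force dropped to zero as the pin snapped past. I held 13–15 N (mean 14.1 N) against the buffer for just over a second, then backed straight off.
- **Final checks:**
  - The post sits at about -5.2°, against about -5.9° where I felt the catch holding it. The pin is just past the roller.
  - Two pictures half a second apart showed no visible movement. An image-shift measure gave 0.45 px, which I took as noise.
  - The cup, tile and core are where they started, to within a few mm of network noise.

**Disagreements:**
- The two pin-angle estimates differed: 82.6° read directly and 84.8° from the post.
- The top-view reading of the core was off by about 15 mm because the arm partly hid it. The side view put it within about 5 mm of its start.

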